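# Clamp a printing block in the lock-up tray

### The job

Clamp the oblong printing block in the lock-up tray: lay it face up and flat on the tray's bed, its long side along the rail, between the fixed stop and the sliding bar, flip the bar's cam lever up to free the bar, slide the bar until the block is held snug between bar and stop without play, and flip the lever fully down again so that the bar is locked. Leave everything else on the bench where it is.

Things in the scene. Friction and masses are not known exactly. Their poses are not given: they have to be found in the camera images.
- tray: Fixed slab (all mm) 170 (x) x 360 (y) x 14; origin under its centre, bed (top) at z = 14. Square rail along y, x = 55 to 77, top at z = 36. Fixed stop: steel bar across the bed at the -y end, x = -75 to 45, its face (to +y) at y = -160, top at z = 35. The clamped block lies with its y along the tray's y, its ends wholly on stop and bar (block centre between x = -50 and +20)
- slide_bar (a joint): Gap in m between the sliding bar's face and the stop's face (0 = touching, at most 0.30). Steel bar 18 mm thick (y), x = -75 to 45 mm of the tray, top at z = 33, parallel to the stop, on a saddle that rides the rail (46 mm wide in y, x = 45 to 85, up to z = 68). Slides along the tray's y with about 2 N when its lever is up, held fast while it is down
- cam_lever (a joint): Cam lever on the saddle, hinged about the tray's y axis: 0 rad = fully down (12 degrees above level, pointing to the tray's -x over the bar) = locked; it grips up to about 0.4; 1.7 = stop, just past upright = free. It stays where it is left; takes about 3 N at the knob
- lever_knob (a point): Centre of the lever's knob, a black cylinder 22 mm in diameter and 22 mm long along the tray's y, flat ends, 100 mm from the hinge axis, midway over the bar's thickness. Locked: 73 mm above the bench, 98 mm to the tray's -x of the hinge
- lever_pivot (a point): Point on the lever's hinge axis (the axis is the tray's y), 52 mm above the bench, at x = +66 mm of the tray; moves along with the bar; at the middle of the bar's thickness, so 9 mm to +y of the bar's face
- long_block: The oblong printing block: wooden mount with a grey metal plate on top, 44 mm (x) x 80 mm (y) x 23 mm high, about 0.2 kg. Origin at the centre of its underside. Lies face up on the bench
- big_square_block: Another printing block, square, 60 x 60 x 23 mm; origin under its centre. To be left alone
- small_square_block: Another printing block, square, 40 x 40 x 23 mm; origin under its centre. To be left alone
- wood_furniture: Dark wooden strip 22 x 200 (y) x 20 mm; origin under its centre. To be left alone
- bodkin: Awl with a wooden handle, 105 mm long along x, 28 mm thick; origin under its middle. To be left alone
- steel_furniture: Dark steel bar 30 x 100 (y) x 20 mm; origin under its centre. To be left alone
- ink_tin: Round tin 80 mm in diameter, 55 mm high; origin under its centre. To be left alone
- hammer: Hammer lying on the bench, along x. To be left alone
Not all that is in view belongs to the job. Leave any purple look-alike of the long_block alone.

How it is judged:
On the way:
1. the cam lever is flipped up, freeing the bar (value of joint cam_lever above 0.9 rad), for 0.1 s.
At the end, for the whole second after the job is handed in: Lever fully down (within 0.12 rad); the bar's gap is the block's 80 mm within 2 mm; the oblong block at rest, flat on the bed (2 mm, 0.06 rad), its y along the tray's within 0.06 rad, on the stop within 2.5 mm, its centre between x = -55 and +25 mm of the tray (value of joint cam_lever below 0.12 rad and value of joint slide_bar between 0.078 and 0.082 m and x of long_block in the frame of tray between -0.055 and 0.025 m and y of long_block in the frame of tray between -0.1225 and -0.1175 m and z of long_block in the frame of tray between 0.012 and 0.016 m and angle between the y axis of long_block and the y axis of tray, either way round below 0.06 rad and angle between long_block's own z axis and vertical below 0.06 rad and linear speed of long_block below 0.01 m/s and velocity of joint slide_bar below 0.005 m/s); the robot touches nothing.
It fails at once if another loose thing on the bench is shifted by more than 30 mm (distance of any of big_square_block, small_square_block, wood_furniture, bodkin, steel_furniture, ink_tin, hammer from where it was at the start of the episode above 0.03 m).
It also fails if it takes over 59 s, if anything falls off the work surface, if the arm or the gripper's body presses on something with over 40 N, if the wrist force passes 120 N, or if a joint passes its speed limit or range.

### The arm

A 6-joint arm with a two-finger parallel gripper is mounted at the origin on the work surface. World frame = base frame: x ahead of the robot, y to its left, z up, the work surface at z = 0. Lengths are in m, angles in rad, forces in N, time in s.
With the tool pointing down it reaches from about 0.2 to 0.875 m from the base axis. Payload 3.4 kg.
Tool frame: the origin (TCP) lies at the very end of the fingers, on their centre line; the grasp point (between the pads) lies grip_depth behind it (grip_depth is the distance from the TCP to the grasp point, in m); z points along the fingers, y is the line along which they close (so a half turn about z gives the same grasp; the last joint's range is limited). The gripper opens to 94 mm and grips with 3 to 60 N. Pads are 16 mm wide; open, the fingers measure 119 mm over their backs; the gripper's body (75 mm by 177 mm) begins 78 mm behind the grasp point.
Start: joints at [1.154, 0.276, 1.505, -0, 1.361, -0.121], TCP at [0.168, 0.55, 0.205] pointing down, gripper open.
Joint ranges: [-2.89, 2.89], [-0.75, 2.08], [0.22, 2.7], [-1.18, 4.32], [0.11, 2.71], [-2.7, 2.7]. Speed limits (rad/s): [2.57, 2.57, 3.14, 3.14, 3.14, 3.14].

### API

Orientations are given as a unit quaternion [x, y, z, w].
In Python, from bench import get_state, camera, calibration, sign_off, search_frame, grip_depth gives the robot as it stands.
- The arm moves only by the tool send_rows, never from a script. Its arguments are lists of equal length, an entry for each row: "xyz": the shift along the tool's x, y, z each as a share of 250 mm, from -1 to 1, a list of three; "rot": the turn, a rotation vector about the tool's x, y, z each as a share of 45 degrees, from -1 to 1, a list of three. In form: {"xyz": [[tx, ty, tz], ...], "rot": [[rx, ry, rz], ...]}. A call has 1 to 8 rows; each row is the pose to reach, as a shift and turn from the pose commanded when the call began, along the tool's axes at that moment; what a row does not reach only later rows make up. A row lasts 1/10 s, in which the tool goes at most 50 mm and 8.59 degrees, less where a joint would pass 70% of its speed; a pose out of reach is approached as far as the arm can. A call with a number of a shift or a turn outside -1 to 1 is refused whole. A call with a gripper value outside its range is refused whole. "jaw" is the opening, from 0 (shut) to 1 (fully open), set as the call begins (left out, the last holds). The fingers move at their own pace and stop on an object; "force" is the grip in N (left out, the last holds). Time passes only in rows, so rows that repeat a pose let the fingers close. It gives the time, the measured TCP pose, the force, the opening and the grip force at its end, in the units of the state.
- get_state(): the state, without advancing time (a new reading comes with each control period).
- camera(name): name is "scene" or "top" or "wrist"; returns the picture (384x512x3 uint8, blue, green, red); there is no depth.
- calibration(name): a dict with "fx", "fy", "cx", "cy" (pixels), "dist_coeffs" ([k1, k2, p1, p2, k3] as OpenCV has them; the pictures are not rectified), "xyz" and "rotation" of the camera in the world. Camera axes: x right, y down, z forward; pixel columns grow to the right and rows downward; lengths in m; the calibration is good to about 2 mm. A picture is of the moment at which its call begins: read the wrist's pose just before it. calibration takes no time and is no camera call; for the wrist camera it gives the pose at the moment of the call.
- sign_off(): hands the job in; it is judged then, once.
Trained networks look in the newest picture that a camera, given by its name, has taken for a name from the list of things; names that differ only in an ending like _2 or _b are one class to them, and where a whole thing is asked for, a point or a joint stands for the part that bears it (a point fixed in the world has none). Each returns a list of dicts, best first, with "confidence" (0 to 1); they miss things now and then, are a little off and sometimes report something else, mostly with a low value. They report only what shows in the picture. A call takes as long as a camera call. They do not tell look-alikes from the thing itself.
- search_frame(camera, name): "at" ([x, y, z] in m, in world coordinates, good to about 4 mm: the middle of the surface that is visible of it).
The state is a dict: "time_s": time; "q": joint angles; "dq": joint speeds; "tau": joint torques, N m; "ee_pos": TCP position; "orientation": TCP orientation; "wrist_force": force on the tool from outside, world axes, zero at the start; "wrist_torque": the same for the moment, N m; "grip_width": opening from 0.0 (shut) to 1.0 (fully open); "grasp_force": force on a finger pad.
Only numpy, scipy, OpenCV 4.12 (cv2) and the standard library are available. Lean on these libraries where they do the work, as an engineer would, in place of code of your own. Each camera call takes 0.05 s, during which the arm holds its last target. There are 200 camera calls.

## Working session

There is one attempt and no reset: what is moved stays moved. The work goes in short steps, Python scripts to look and compute and a tool call to move; the robot and the scene stay as the last step left them, time stands still between calls to the robot, and variables do not carry over. Pictures are saved under pics/ and viewed, at most 10 in all, crops included, and the job is handed in when it is done.

Besides the shell and the picture viewer there is one more tool, called after ">>>" as name(argument=value, ...), one argument or row to a line, values as JSON. send_rows: Moves the arm, as the interface text tells. Its arguments: {"type":"object","properties":{"xyz":{"type":"array"},"rot":{"type":"array"},"jaw":{"type":"number"},"force":{"type":"number"}},"required":["xyz","rot"]}

```bash
ls; mkdir -p pics
python3 - <<'E'
from bench import *
import cv2
print(get_state(),grip_depth)
for c in("top","scene"):
    cv2.imwrite(f"pics/{c}0.png",camera(c)); k=calibration(c);print(c,k)
    for n in["tray","slide_bar","cam_lever","lever_knob","long_block"]:
        print(n,[(([round(v,3) for v in d["at"]]),round(d["confidence"],2)) for d in search_frame(c,n)[:3]])
E
```

```text
pics
{'time_s': 0.0, 'q': array([ 1.15397894e+00,  2.76596796e-01,  1.50613521e+00,  2.35154985e-05,
        1.36069246e+00, -1.21020279e-01]), 'dq': array([-5.78415379e-05,  5.12766430e-04, -6.62182133e-04,  4.26146606e-04,
        8.12503832e-04,  1.25506839e-03]), 'tau': array([ 1.17882977e-03, -4.04587555e+01, -2.37228566e+01,  7.03488034e-02,
        3.45971959e-02, -1.48353192e-04]), 'ee_pos': array([0.16738796, 0.54949788, 0.2046029 ]), 'orientation': array([ 1.47362330e-01,  9.89082153e-01, -8.79930787e-04, -2.54429647e-04]), 'wrist_force': array([ 0.16810142, -0.5219225 , -0.16478938]), 'wrist_torque': array([ 0.03577623, -0.01935916, -0.02029172]), 'grasp_force': 0.0, 'grip_width': 1.0016478145982328} 0.0188
top {'fx': 477.8607114030357, 'fy': 477.8607114030357, 'cx': 260.80306365004657, 'cy': 189.83637339649536, 'dist_coeffs': array([-0.13665508,  0.        ,  0.        ,  0.        ,  0.        ]), 'xyz': array([ 0.41482575, -0.00657035,  1.66595996]), 'rotation': array([-0.70152199,  0.71054201, -0.04322938,  0.03358818])}
tray [([0.528, -0.102, 0.013], 0.8), ([0.369, -0
[... 274 characters left out ...]
 0.8), ([0.504, 0.426, 0.025], 0.77)]
scene {'fx': 359.23965694414744, 'fy': 359.23965694414744, 'cx': 265.0398878188915, 'cy': 190.62768387564861, 'dist_coeffs': array([-0.03050204,  0.        ,  0.        ,  0.        ,  0.        ]), 'xyz': array([ 1.1611975 , -0.29638368,  0.85317247]), 'rotation': array([ 0.79586958,  0.49908448, -0.18267966, -0.29005938])}
tray [([0.371, -0.342, 0.018], 0.61), ([0.54, -0.117, 0.016], 0.57)]
slide_bar [([0.579, -0.104, 0.062], 0.72), ([0.803, -0.157, 0.024], 0.45)]
cam_lever [([0.555, -0.104, 0.063], 0.69)]
lever_knob [([0.552, -0.101, 0.064], 0.59)]
long_block [([0.631, 0.448, 0.017], 0.81), ([0.381, 0.453, 0.025], 0.78), ([0.513, 0.417, 0.027], 0.77)]
```

Run:
```python
import cv2
for c in("top","scene"):
    cv2.imwrite(f"pics/{c}0b.png",cv2.resize(cv2.imread(f"pics/{c}0.png"),(800,600),interpolation=cv2.INTER_CUBIC))
```

```text
(no output)
```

View pics/top0b.png

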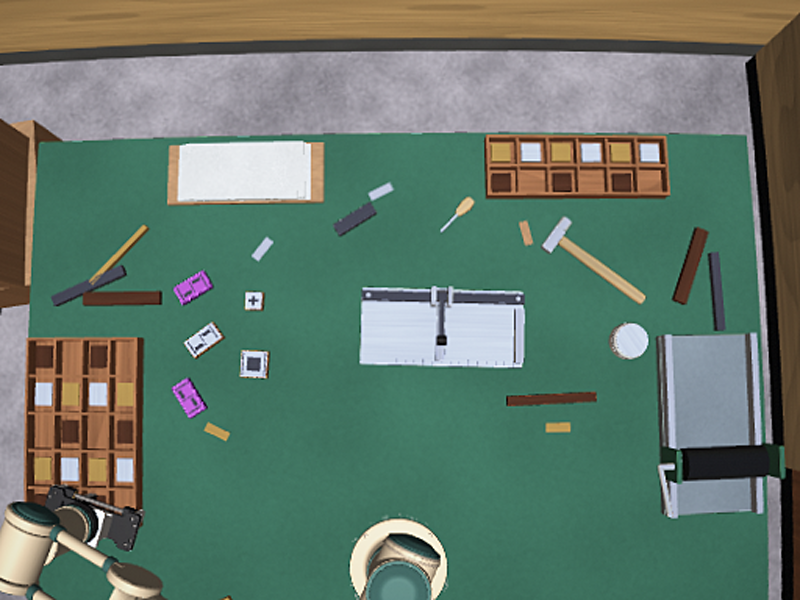

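View pics/scene0b.png

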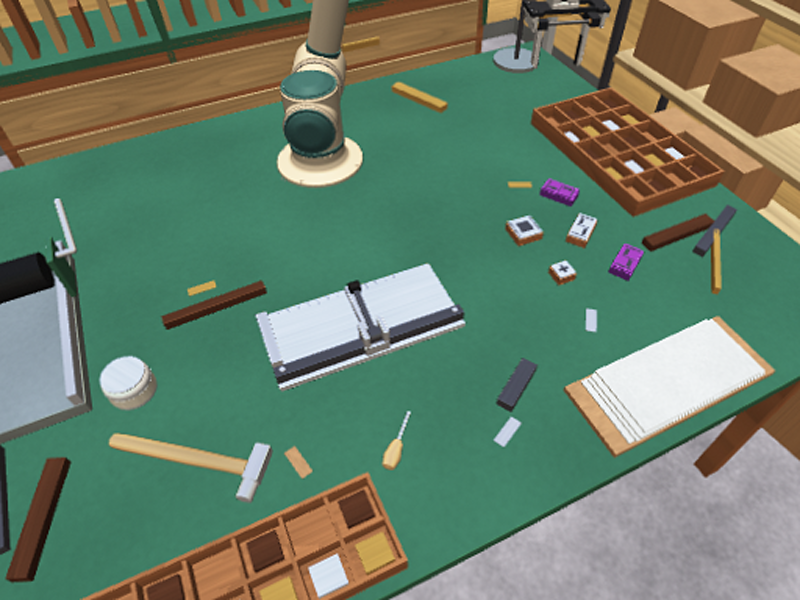

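The top view shows the tray around (441,328) in the 800 px picture, with its rail on the +x side and its stop at the right (-y). The white oblong block is at (203,339). The purple look-alikes are at (193,288) and (189,398). The search hits at 0.376 and 0.622 are those two, so the real block is near (0.51,0.42).

```bash
cat > h.py <<'E'
import numpy as np, cv2
from bench import *
from scipy.spatial.transform import Rotation as R
def px2w(px,k,z):
    K=np.array([[k["fx"],0,k["cx"]],[0,k["fy"],k["cy"]],[0,0,1]])
    u=cv2.undistortPoints(np.array(px,float).reshape(-1,1,2),K,k["dist_coeffs"]).reshape(-1,2)
    d=R.from_quat(k["rotation"]).apply(np.c_[u,np.ones(len(u))])
    c=np.array(k["xyz"]); return c+d*((z-c[2])/d[:,2])[:,None]
def w2px(p,k):
    K=np.array([[k["fx"],0,k["cx"]],[0,k["fy"],k["cy"]],[0,0,1]])
    r=R.from_quat(k["rotation"]).inv(); p=np.array(p,float).reshape(-1,3)
    return cv2.projectPoints(p,r.as_rotvec(),-r.apply(np.array(k["xyz"])),K,k["dist_coeffs"])[0].reshape(-1,2)
def down(yaw):  # tool y (closing line) at yaw in the world
    y=np.array([np.cos(yaw),np.sin(yaw),0]); z=np.array([0,0,-1.])
    return R.from_matrix(np.c_[np.cross(y,z),y,z])
def plan(p,yaw=None,s=None):
    s=s or get_state(); r0=R.from_quat(s["orientation"]); p=np.array(p,float)
    print("xyz",np.round(r0.inv().apply(p-s["ee_pos"])/.25,3), end=" ")
    if yaw is not None:
        v=min([(r0.inv()*down(yaw+d)).as_rotvec() for d in (0,np.pi,-np.pi)],key=np.linalg.norm)
        print("rot",np.round(v/(np.pi/4),3),end=" ")
    y=r0.apply([0,1,0]); print("now",s["ee_pos"].round(4),"yaw",round(float(np.arctan2(y[1],y[0])),3),"t",s["time_s"],"F",s["wrist_force"].round(1))
E
python3 - <<'E'
from h import *
im=cv2.imread("pics/top0.png");k=calibration("top")
g=cv2.cvtColor(im,cv2.COLOR_BGR2HSV)
m=((g[...,1]<60)&(g[...,2]>110)).astype(np.uint8)
for nm,(u0,u1,v0,v1),z in(("block",(112,146,200,234),.023),("tray",(222,342,180,240),.014)):
    s=np.zeros_like(m);s[v0:v1,u0:u1]=m[v0:v1,u0:u1]
    p=np.argwhere(s)[:,::-1]
    w=px2w(p,k,z)[:,:2]
    r=cv2.minAreaRect((w*1000).astype(np.float32));print(nm,len(p),r,cv2.boxPoints(r).round(0).tolist())
c=calibration("wrist");s=get_state();r0=R.from_quat(s["orientation"])
print("cam in tool",r0.inv().apply(c["xyz"]-s["ee_pos"]),(r0.inv()*R.from_quat(c["rotation"])).as_matrix().round(2),c["fx"])
plan([.44,.40,.30],r0 and np.radians(73))
E
```

```text
block 243 ((505.1741943359375, 426.5757751464844), (41.561553955078125, 77.98038482666016), 36.3231086730957) [[465.0, 446.0], [512.0, 383.0], [545.0, 407.0], [499.0, 470.0]]
tray 4515 ((529.3652954101562, -106.42701721191406), (364.4312438964844, 178.43284606933594), 87.7049560546875) [[433.0, -285.0], [611.0, -292.0], [626.0, 72.0], [448.0, 79.0]]
cam in tool [ 0.07129111  0.00033119 -0.17909388] [[ 0.   -0.97 -0.25]
 [ 1.    0.   -0.  ]
 [ 0.   -0.25  0.97]] 304.15693871629963
xyz [-1.217 -0.257 -0.378] rot [0.    0.    0.001] now [0.1676 0.5501 0.2055] yaw 1.275 t 0.6 F [-0.5  0.5 -0.4]
```

Run:
```python
from h import *
plan([.335,.49,.20],.95)
```

```text
xyz [-0.711 -0.035  0.022] rot [ 0.    -0.     0.414] now [0.1676 0.5501 0.2055] yaw 1.275 t 0.6 F [-0.5  0.5 -0.4]
```

>>> send_rows(
  xyz=[
    [-0.18, -0.01, 0],
    [-0.36, -0.02, 0.01],
    [-0.54, -0.03, 0.02],
    [-0.71, -0.035, 0.02],
    [-0.71, -0.035, 0.02],
  ],
  rot=[
    [0, 0, 0.1],
    [0, 0, 0.2],
    [0, 0, 0.3],
    [0, 0, 0.41],
    [0, 0, 0.41],
  ],
)

```text
time_s: 1.1
ee_pos: [0.3399, 0.4883, 0.2001]
orientation: [0.307, 0.952, 0.0, 0.001]
wrist_force: [-1.5, 0.3, -0.5]
grip_width: 0.997
grasp_force: 0.0
```

Run:
```python
from h import *
plan([.505,.427,.14],.634)
```

```text
xyz [-0.678  0.187  0.243] rot [0.002 0.003 0.398] now [0.3399 0.4883 0.2001] yaw 0.947 t 1.1 F [-1.5  0.3 -0.5]
```

>>> send_rows(
  xyz=[
    [-0.17, 0.05, 0.06],
    [-0.34, 0.1, 0.12],
    [-0.51, 0.14, 0.18],
    [-0.68, 0.185, 0.24],
    [-0.68, 0.185, 0.24],
    [-0.68, 0.185, 0.24],
  ],
  rot=[
    [0, 0, 0.1],
    [0, 0, 0.2],
    [0, 0, 0.3],
    [0, 0, 0.4],
    [0, 0, 0.4],
    [0, 0, 0.4],
  ],
)

```text
time_s: 1.7
ee_pos: [0.4999, 0.429, 0.1396]
orientation: [0.45, 0.893, -0.001, -0.001]
wrist_force: [0.3, 0.1, 1.0]
grip_width: 0.999
grasp_force: 0.0
```

Run:
```python
from h import *
k=calibration("wrist");im=camera("wrist");cv2.imwrite("pics/w1.png",im)
g=cv2.cvtColor(im,cv2.COLOR_BGR2HSV)
c0=w2px([.505,.427,.023],k)[0]
green=((g[...,0]>60)&(g[...,0]<100)&(g[...,1]>80))
m=(~green).astype(np.uint8)
wood=((g[...,1]<60)&(g[...,2]>110)).astype(np.uint8)
for m_ in(m,cv2.morphologyEx(wood,cv2.MORPH_CLOSE,np.ones((15,15)))):
    n,l,st,ce=cv2.connectedComponentsWithStats(m_)
    i=l[int(c0[1]),int(c0[0])];print(i,st[i],ce[i])
    w=px2w(np.argwhere(l==i)[:,::-1],k,.023)[:,:2]
    print(cv2.minAreaRect((w*1000).astype(np.float32)))
print(search_frame("wrist","long_block")[:2]);plan([.505,.427,.14],.634)
```

```text
5 [ 229  152   47   81 3611] [251.1595126  191.29160897]
((503.6333923339844, 429.6836853027344), (45.07307815551758, 82.72732543945312), 35.724117279052734)
64 [ 229  152   47   80 3454] [251.39779965 191.80341633]
((503.468505859375, 429.8224792480469), (44.96049118041992, 81.7060775756836), 35.719234466552734)
[{'at': [0.3787, 0.4577, 0.0234], 'confidence': 0.97}, {'at': [0.6131, 0.4721, 0.0218], 'confidence': 0.71}]
xyz [-0.024  0.012  0.004] rot [-0.    -0.001  0.008] now [0.499  0.43   0.1409] yaw 0.64 t 1.8 F [0.2 0.  0.2]
```

View pics/w1.png

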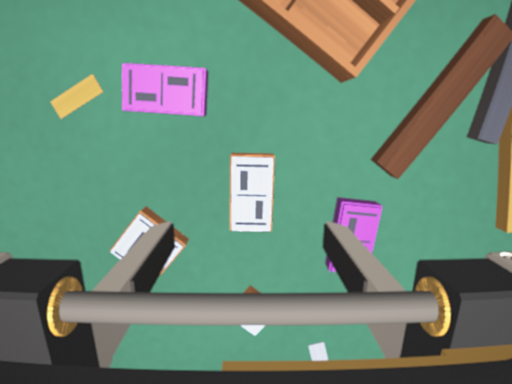

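The white oblong block is centred at (252,192) in the picture. It measures 45 x 82 mm, which matches 44 x 80, and its short axis lies at 35.7°.

Run:
```python
from h import *
plan([.5035,.4297,.005],.6235)
```

```text
xyz [-0.012  0.014  0.544] rot [-0.    -0.001  0.021] now [0.499  0.43   0.1409] yaw 0.64 t 1.8 F [0.2 0.  0.2]
```

>>> send_rows(
  xyz=[
    [-0.01, 0.014, 0.05],
    [-0.012, 0.014, 0.2],
    [-0.012, 0.014, 0.35],
    [-0.012, 0.014, 0.45],
    [-0.012, 0.014, 0.51],
    [-0.012, 0.014, 0.54],
    [-0.012, 0.014, 0.54],
    [-0.012, 0.014, 0.54],
  ],
  rot=[
    [0, 0, 0.02],
    [0, 0, 0.02],
    [0, 0, 0.02],
    [0, 0, 0.02],
    [0, 0, 0.02],
    [0, 0, 0.02],
    [0, 0, 0.02],
    [0, 0, 0.02],
  ],
  jaw=0.7,
)

```text
time_s: 2.6
ee_pos: [0.505, 0.4296, 0.0063]
orientation: [0.456, 0.89, 0.001, 0.0]
wrist_force: [-0.4, -0.8, -0.2]
grip_width: 0.699
grasp_force: 0.0
```

>>> send_rows(
  xyz=[
    [0, 0, 0],
    [0, 0, 0],
    [0, 0, 0],
    [0, 0, 0],
    [0, 0, 0],
  ],
  rot=[
    [0, 0, 0],
    [0, 0, 0],
    [0, 0, 0],
    [0, 0, 0],
    [0, 0, 0],
  ],
  jaw=0.3,
  force=30,
)

```text
time_s: 3.1
ee_pos: [0.505, 0.4289, 0.0062]
orientation: [0.456, 0.89, 0.0, 0.0]
wrist_force: [-1.1, -0.8, 4.5]
grip_width: 0.464
grasp_force: 30.0
```

>>> send_rows(
  xyz=[
    [0, 0, -0.05],
    [0, 0, -0.15],
    [0, 0, -0.3],
    [0, 0, -0.45],
    [0, 0, -0.55],
    [0, 0, -0.55],
  ],
  rot=[
    [0, 0, 0],
    [0, 0, 0],
    [0, 0, 0],
    [0, 0, 0],
    [0, 0, 0],
    [0, 0, 0],
  ],
)

```text
time_s: 3.7
ee_pos: [0.5073, 0.4306, 0.1479]
orientation: [0.456, 0.89, 0.004, 0.002]
wrist_force: [1.0, -0.2, -0.6]
grip_width: 0.464
grasp_force: 30.0
```

Run:
```python
from h import *
s=get_state();print(s["grip_width"]*94,s["grasp_force"])
plan([.53,.18,.18],.30)
```

```text
43.571177146603034 29.999672770500183
xyz [-0.867 -0.51  -0.133] rot [ 0.012 -0.002  0.411] now [0.5073 0.4306 0.1479] yaw 0.623 t 3.7 F [ 1.  -0.2 -0.6]
```

>>> send_rows(
  xyz=[
    [-0.06, -0.03, -0.01],
    [-0.2, -0.12, -0.05],
    [-0.35, -0.2, -0.08],
    [-0.5, -0.29, -0.1],
    [-0.65, -0.38, -0.12],
    [-0.8, -0.47, -0.13],
    [-0.87, -0.51, -0.13],
    [-0.87, -0.51, -0.13],
  ],
  rot=[
    [0, 0, 0.03],
    [0, 0, 0.09],
    [0, 0, 0.16],
    [0, 0, 0.23],
    [0, 0, 0.3],
    [0, 0, 0.38],
    [0.01, 0, 0.41],
    [0.01, 0, 0.41],
  ],
)

```text
time_s: 4.5
ee_pos: [0.5269, 0.1737, 0.1734]
orientation: [0.595, 0.804, -0.006, -0.003]
wrist_force: [0.0, -0.4, -1.5]
grip_width: 0.466
grasp_force: 30.0
```

Run:
```python
from h import *
s=get_state();print(s["grip_width"]*94,s["grasp_force"])
plan([.50,-.05,.18],-.04)
```

```text
43.75984436429538 29.99968260526657
xyz [-0.825 -0.364 -0.02 ] rot [-0.015  0.006  0.428] now [0.5269 0.1737 0.1734] yaw 0.296 t 4.5 F [ 0.  -0.4 -1.5]
```

>>> send_rows(
  xyz=[
    [-0.1, -0.04, 0],
    [-0.25, -0.11, 0],
    [-0.4, -0.18, -0.01],
    [-0.55, -0.25, -0.03],
    [-0.7, -0.32, -0.05],
    [-0.82, -0.36, -0.06],
    [-0.82, -0.36, -0.06],
    [-0.82, -0.36, -0.06],
  ],
  rot=[
    [0, 0, 0.05],
    [0, 0, 0.13],
    [0, 0, 0.21],
    [0, 0, 0.29],
    [-0.01, 0, 0.37],
    [-0.015, 0.006, 0.43],
    [-0.015, 0.006, 0.43],
    [-0.015, 0.006, 0.43],
  ],
)

```text
time_s: 5.3
ee_pos: [0.5023, -0.0442, 0.1901]
orientation: [0.72, 0.694, 0.002, -0.001]
wrist_force: [-0.9, -0.0, -1.0]
grip_width: 0.463
grasp_force: 30.0
```

Run:
```python
from h import *
k=calibration("wrist");im=camera("wrist")
np.save("k2.npy",k,allow_pickle=True);cv2.imwrite("pics/w2.png",im);cv2.imwrite("pics/w2b.png",cv2.resize(im,(800,600),interpolation=cv2.INTER_CUBIC))
for n in["tray","slide_bar","lever_knob","lever_pivot","long_block"]:
    print(n,[(([round(v,3) for v in d["at"]]),round(d["confidence"],2)) for d in search_frame("wrist",n)[:2]])
plan([.5,-.05,.19],-.04)
```

```text
tray [([0.541, -0.009, 0.017], 0.98)]
slide_bar [([0.583, -0.099, 0.06], 0.7)]
lever_knob [([0.589, -0.103, 0.061], 0.69)]
lever_pivot [([0.584, -0.092, 0.061], 0.93)]
long_block [([0.506, -0.032, 0.208], 0.83)]
xyz [-0.027 -0.011  0.004] rot [ 0.004 -0.004  0.007] now [ 0.5031 -0.0434  0.1911] yaw -0.035 t 5.6 F [-0.5 -0.2 -1.4]
```

View pics/w2b.png

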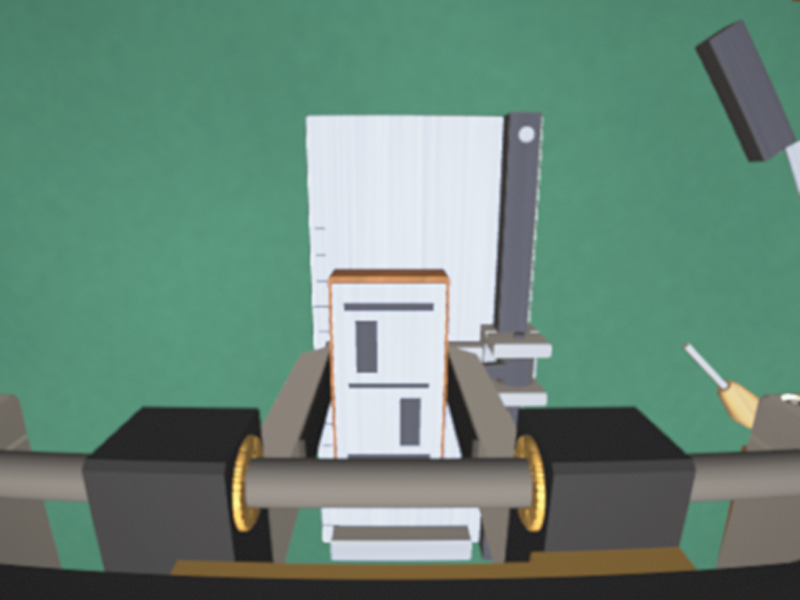

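The block sits square in the fingers at (389,370). The bed's far-left corner is at (306,116), its left edge runs to (322,540), the rail end is at (507..541,114), and the stop is at (400,545).

Run:
```python
from h import *
k=np.load("k2.npy",allow_pickle=True).item();f=1/1.5625
im=cv2.imread("pics/w2.png");g=cv2.cvtColor(im,cv2.COLOR_BGR2HSV)
green=(g[...,0]>55)&(g[...,0]<100)&(g[...,1]>70)
pts=[]
for v in list(range(80,215,4)):   # left bed edge: last green going right
    row=green[v,180:225]; u=180+np.argmin(row); pts.append((u-.5,v))
w=px2w(pts,k,.014)[:,:2]
# robust line
l=cv2.fitLine((w*1000).astype(np.float32),cv2.DIST_HUBER,0,.01,.01).ravel();print("left edge dir",l, "yaw of y",np.degrees(np.arctan2(l[1],l[0])), pts[0],pts[-1])
top=[]
for u in range(205,315,6):
    col=green[60:90,u]; top.append((u,60+np.argmin(col)-.5))
wt=px2w(top,k,.014)[:,:2];l2=cv2.fitLine((wt*1000).astype(np.float32),cv2.DIST_HUBER,0,.01,.01).ravel();print("far edge",l2,np.degrees(np.arctan2(l2[1],l2[0])))
def W(a,z):return px2w(np.array(a)*f,k,z).round(4).tolist()
print("bed corner",W([[306,116]],.014),"near left",W([[322,540]],.014))
print("rail end",W([[507,114],[541,113]],.036))
c=calibration("wrist");r=R.from_quat(get_state()["orientation"])
# block held: top face corners
top=get_state()["ee_pos"][2]-.005+.023
print("block top far corners",W([[331,282],[446,282]],top),"yaw tool",top)
k1=calibration("top")
for a in [(361,287),(523,290),(523,367),(361,364)]: print(a,px2w(np.array([a])*.64,k1,.014).round(4))
print("stop left/right near edges? ",W([[330,527],[470,527],[330,543],[472,543],[333,558],[470,558]],.035))
```

```text
left edge dir [ 3.5952881e-02  9.9935347e-01  4.4474469e+02 -2.1981642e+00] yaw of y 87.939606 (np.float64(194.5), 80) (np.float64(199.5), 212)
far edge [ 9.9933255e-01 -3.6530454e-02  5.0741656e+02  7.7786850e+01] -2.0935063
bed corner [[0.4493, 0.0783, 0.014]] near left [[0.4349, -0.2779, 0.014]]
rail end [[0.5868, 0.0718, 0.036], [0.6097, 0.0719, 0.036]]
block top far corners [[0.4846, -0.0044, 0.2091], [0.5242, -0.0059, 0.2091]] yaw tool 0.20909239234506222
(361, 287) [[0.6178 0.073  0.014 ]]
(523, 290) [[ 0.6067 -0.2892  0.014 ]]
(523, 367) [[ 0.4349 -0.2843  0.014 ]]
(361, 364) [[0.4467 0.0743 0.014 ]]
stop left/right near edges?  [[0.4469, -0.2468, 0.035], [0.5643, -0.2515, 0.035], [0.4456, -0.2632, 0.035], [0.5663, -0.2681, 0.035], [0.447, -0.2791, 0.035], [0.5648, -0.284, 0.035]]
```

Run:
```python
from h import *
plan([.5071,-.2128,.07],-.0363)
```

```text
xyz [-0.678  0.038  0.482] rot [ 0.004 -0.004  0.002] now [ 0.5031 -0.0434  0.1911] yaw -0.035 t 5.6 F [-0.5 -0.2 -1.4]
```

>>> send_rows(
  xyz=[
    [-0.1, 0.01, 0],
    [-0.25, 0.01, 0],
    [-0.4, 0.02, 0],
    [-0.55, 0.03, 0.05],
    [-0.65, 0.038, 0.2],
    [-0.68, 0.038, 0.35],
    [-0.68, 0.038, 0.45],
    [-0.68, 0.038, 0.48],
  ],
  rot=[
    [0, 0, 0],
    [0, 0, 0],
    [0.004, -0.004, 0],
    [0.004, -0.004, 0],
    [0.004, -0.004, 0],
    [0.004, -0.004, 0],
    [0.004, -0.004, 0],
    [0.004, -0.004, 0],
  ],
)

```text
time_s: 6.4
ee_pos: [0.5051, -0.2131, 0.0679]
orientation: [0.72, 0.694, -0.001, -0.003]
wrist_force: [0.1, 0.5, -1.5]
grip_width: 0.465
grasp_force: 30.0
```

Run:
```python
from h import *
k=calibration("wrist");im=camera("wrist");cv2.imwrite("pics/w3.png",im)
np.save("k3.npy",k,allow_pickle=True)
plan([.5071,-.2128,.0205],-.0363)
```

```text
xyz [0.001 0.007 0.191] rot [-0.005 -0.003  0.   ] now [ 0.5055 -0.2131  0.0684] yaw -0.036 t 6.45 F [ 0.7  0.8 -2.3]
```

View pics/w3.png

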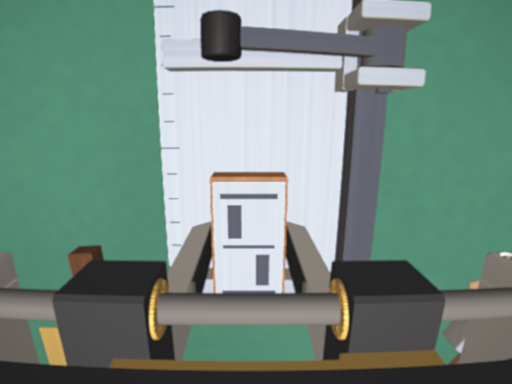

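The block is over the bed in front of the stop, squared with the rail at about (250,235). The knob is at (221,36), clear behind it. Lower the block onto the bed.

>>> send_rows(
  xyz=[
    [0, 0.005, 0.05],
    [0, 0.007, 0.1],
    [0, 0.007, 0.15],
    [0, 0.007, 0.175],
    [0, 0.007, 0.188],
    [0, 0.007, 0.188],
  ],
  rot=[
    [0, 0, 0],
    [-0.005, -0.003, 0],
    [-0.005, -0.003, 0],
    [-0.005, -0.003, 0],
    [-0.005, -0.003, 0],
    [-0.005, -0.003, 0],
  ],
)

```text
time_s: 7.05
ee_pos: [0.5088, -0.2145, 0.0239]
orientation: [0.72, 0.694, 0.001, 0.003]
wrist_force: [-0.2, 0.7, -1.1]
grip_width: 0.461
grasp_force: 30.0
```

>>> send_rows(
  xyz=[
    [-0.005, 0, 0],
    [-0.01, 0, 0],
    [-0.016, 0, 0],
    [-0.02, 0, 0],
  ],
  rot=[
    [0, 0, 0],
    [0, 0, 0],
    [0, 0, 0],
    [0, 0, 0],
  ],
)

```text
time_s: 7.45
ee_pos: [0.5087, -0.2199, 0.0243]
orientation: [0.72, 0.694, 0.001, 0.003]
wrist_force: [0.0, 0.5, -1.3]
grip_width: 0.467
grasp_force: 30.0
```

>>> send_rows(
  xyz=[
    [0, 0, 0.006],
    [0, 0, 0.012],
    [0, 0, 0.016],
    [0, 0, 0.016],
  ],
  rot=[
    [0, 0, 0],
    [0, 0, 0],
    [0, 0, 0],
    [0, 0, 0],
  ],
)

```text
time_s: 7.85
ee_pos: [0.5085, -0.2196, 0.0203]
orientation: [0.72, 0.694, 0.001, 0.003]
wrist_force: [-0.6, 0.5, 2.3]
grip_width: 0.463
grasp_force: 30.0
```

>>> send_rows(
  xyz=[
    [-0.006, 0, 0],
    [-0.012, 0, 0],
    [-0.012, 0, 0],
  ],
  rot=[
    [0, 0, 0],
    [0, 0, 0],
    [0, 0, 0],
  ],
)

```text
time_s: 8.15
ee_pos: [0.5086, -0.2223, 0.0203]
orientation: [0.72, 0.694, 0.001, 0.003]
wrist_force: [-0.1, 3.1, 5.9]
grip_width: 0.467
grasp_force: 30.0
```

>>> send_rows(
  xyz=[
    [-0.006, 0, 0],
    [-0.012, 0, 0],
    [-0.012, 0, 0],
  ],
  rot=[
    [0, 0, 0],
    [0, 0, 0],
    [0, 0, 0],
  ],
)

```text
time_s: 8.45
ee_pos: [0.5086, -0.2234, 0.0203]
orientation: [0.72, 0.693, 0.002, 0.001]
wrist_force: [1.7, 7.9, 7.0]
grip_width: 0.463
grasp_force: 30.0
```

Contact with the stop is felt: Fy is 8 N and the block has stopped moving. Release and rise.

>>> send_rows(
  xyz=[
    [0, 0, 0],
    [0, 0, 0],
    [0, 0, 0],
    [0, 0, -0.08],
    [0, 0, -0.28],
    [0, 0, -0.48],
    [0, 0, -0.64],
    [0, 0, -0.64],
  ],
  rot=[
    [0, 0, 0],
    [0, 0, 0],
    [0, 0, 0],
    [0, 0, 0],
    [0, 0, 0],
    [0, 0, 0],
    [0, 0, 0],
    [0, 0, 0],
  ],
  jaw=0.65,
)

```text
time_s: 9.25
ee_pos: [0.5111, -0.2277, 0.1861]
orientation: [0.72, 0.694, 0.002, 0.009]
wrist_force: [-0.6, -0.5, 0.2]
grip_width: 0.649
grasp_force: 0.0
```

Run:
```python
from h import *
k=calibration("wrist");im=camera("wrist");cv2.imwrite("pics/w4.png",im)
np.save("k4.npy",k,allow_pickle=True)
o=np.array([.5261,-.1029,0]);ex=np.array([.9993,-.0363,0]);ey=np.array([.0363,.9993,0])
plan(o-.032*ex+.01*ey+[0,0,.15],np.pi/2-.036)
```

```text
xyz [ 0.538 -0.08   0.127] rot [ 0.017 -0.004  1.999] now [ 0.5093 -0.2266  0.1829] yaw -0.037 t 9.3 F [ 0.3  0.4 -0.7]
```

View pics/w4.png

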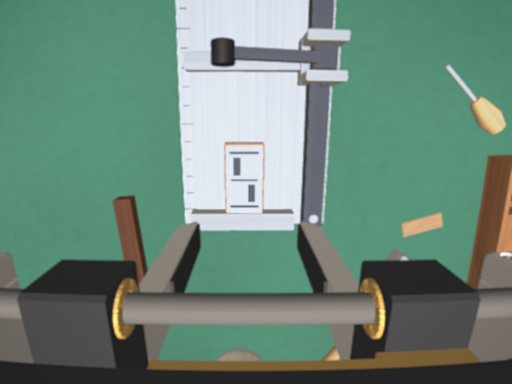

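The block sits flush on the stop at (245,178), parallel to the rail. The knob is at (223,52), and the bar's front top edge is near row 66.

Run:
```python
from h import *
k=np.load("k4.npy",allow_pickle=True).item()
ex=np.array([.9993,-.0363]);ey=np.array([.0363,.9993])
def W(n,a,z):
    w=px2w(a,k,z)[:,:2];print(n,w.round(4).tolist(),"proj ex",(w@ex).round(4),"ey",(w@ey).round(4))
W("block",[[226,143],[264,143],[264,213],[226,213]],.037)
W("stoptop edge",[[188,213],[294,213]],.035)
W("bar top front",[[190,66],[300,66]],.033)
W("bar bottom front",[[190,71],[300,71]],.014)
W("knob c",[[223,51]],.075)
W("knob top sides",[[211,50],[235,50]],.073)
W("cheeks",[[308,75],[346,73],[350,33]],.068)
W("left edge",[[183,150]],.014);W("rail",[[307,180],[330,180]],.036)
im=cv2.imread("pics/w4.png")[20:90,170:360];cv2.imwrite("pics/w4c.png",cv2.resize(im,(760,280),interpolation=cv2.INTER_CUBIC))
```

```text
block [[0.4918, -0.1825], [0.5323, -0.184], [0.5305, -0.2626], [0.4875, -0.2609]] proj ex [0.4981 0.5386 0.5397 0.4967] ey [-0.1645 -0.1646 -0.2432 -0.243 ]
stoptop edge [[0.4441, -0.2598], [0.565, -0.2647]] proj ex [0.4533 0.5742] ey [-0.2435 -0.244 ]
bar top front [[0.4587, -0.1028], [0.5717, -0.1066]] proj ex [0.4621 0.5752] ey [-0.086  -0.0858]
bar bottom front [[0.4553, -0.105], [0.5751, -0.1091]] proj ex [0.4588 0.5787] ey [-0.0884 -0.0882]
knob c [[0.4956, -0.0978]] proj ex [0.4988] ey [-0.0797]
knob top sides [[0.4848, -0.0961], [0.5062, -0.097]] proj ex [0.488  0.5094] ey [-0.0785 -0.0785]
cheeks [[0.5728, -0.1198], [0.6086, -0.1187], [0.6115, -0.0836]] proj ex [0.5767 0.6124 0.6141] ey [-0.0989 -0.0965 -0.0613]
left edge [[0.4406, -0.1905]] proj ex [0.4472] ey [-0.1743]
rail [[0.5792, -0.2265], [0.6051, -0.2274]] proj ex [0.587  0.6129] ey [-0.2053 -0.2053]
```

View pics/w4c.png

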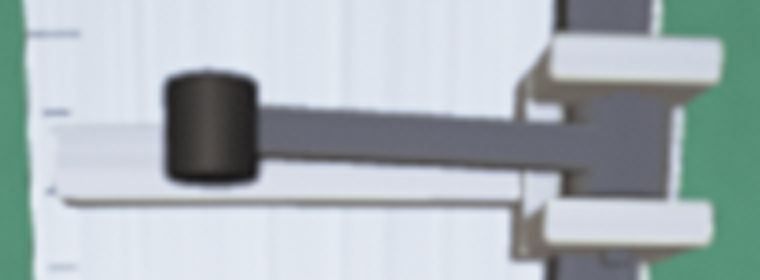

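>>> send_rows(
  xyz=[
    [0.05, 0, 0],
    [0.15, -0.01, 0],
    [0.25, -0.03, 0.0],
    [0.35, -0.05, 0],
    [0.45, -0.06, 0.05],
    [0.52, -0.07, 0.06],
  ],
  rot=[
    [0, 0, 0.16],
    [0, 0, 0.33],
    [0, 0, 0.5],
    [0, 0, 0.66],
    [0, 0, 0.83],
    [0, 0, 1.0],
  ],
  jaw=0.5,
)

```text
time_s: 9.9
ee_pos: [0.4925, -0.0928, 0.1613]
orientation: [0.932, 0.363, -0.001, 0.0]
wrist_force: [-0.4, 0.1, 0.9]
grip_width: 0.499
grasp_force: 0.0
```

>>> send_rows(
  xyz=[
    [0, 0, 0],
    [0, 0, 0],
    [0, 0, 0.02],
    [0, 0, 0.04],
    [0, 0, 0.04],
    [0, 0, 0.04],
    [0, 0, 0.04],
  ],
  rot=[
    [0, 0, 0.16],
    [0, 0, 0.33],
    [0, 0, 0.5],
    [0, 0, 0.66],
    [0, 0, 0.83],
    [0, 0, 1.0],
    [0, 0, 1.0],
  ],
)

```text
time_s: 10.6
ee_pos: [0.4936, -0.0945, 0.1524]
orientation: [1.0, -0.018, 0.0, 0.001]
wrist_force: [-0.3, 0.7, 0.0]
grip_width: 0.498
grasp_force: 0.0
```

Run:
```python
from h import *
plan([.4953,-.0965,.12],np.pi/2-.036)
```

```text
xyz [0.007 0.008 0.13 ] rot [ 0.002 -0.001 -0.001] now [ 0.4936 -0.0945  0.1524] yaw -1.607 t 10.6 F [-0.3  0.7  0. ]
```

>>> send_rows(
  xyz=[
    [0.007, 0.008, 0.05],
    [0.007, 0.008, 0.15],
    [0.007, 0.008, 0.25],
    [0.007, 0.008, 0.33],
    [0.007, 0.008, 0.38],
    [0.007, 0.008, 0.39],
    [0.007, 0.008, 0.39],
  ],
  rot=[
    [0, 0, 0],
    [0, 0, 0],
    [0, 0, 0],
    [0, 0, 0],
    [0, 0, 0],
    [0, 0, 0],
    [0, 0, 0],
  ],
)

```text
time_s: 11.3
ee_pos: [0.4964, -0.0969, 0.056]
orientation: [1.0, -0.018, 0.001, 0.001]
wrist_force: [0.0, -0.5, 0.1]
grip_width: 0.501
grasp_force: 0.0
```

>>> send_rows(
  xyz=[
    [0, 0, 0],
    [0, 0, 0],
    [0, 0, 0],
    [0, 0, 0],
    [0, 0, 0],
    [0, 0, 0],
  ],
  rot=[
    [0, 0, 0],
    [0, 0, 0],
    [0, 0, 0],
    [0, 0, 0],
    [0, 0, 0],
    [0, 0, 0],
  ],
  jaw=0.1,
  force=20,
)

```text
time_s: 11.9
ee_pos: [0.4976, -0.0974, 0.0577]
orientation: [1.0, -0.018, 0.003, 0.002]
wrist_force: [-0.1, -1.3, 2.1]
grip_width: 0.232
grasp_force: 20.0
```

Run:
```python
from h import *
s=get_state();print(s["grip_width"]*94,s["grasp_force"],s["ee_pos"])
# arc shares from grasp: angle a above level, knob=(-cos a, sin a)*.1 in tool (+x = tray x, -z = up)
a0=np.radians(12)
for t in np.arange(0,1.65,.1):
    a=a0+t;print(round(t,1),round((-np.cos(a)+np.cos(a0))*.1/.25,3),round(-(np.sin(a)-np.sin(a0))*.1/.25,3))
```

```text
21.785548712890154 19.999805688858032 [ 0.49756833 -0.09737006  0.05765334]
0.0 0.0 -0.0
0.1 0.01 -0.039
0.2 0.024 -0.076
0.3 0.042 -0.112
0.4 0.063 -0.146
0.5 0.088 -0.177
0.6 0.115 -0.206
0.7 0.146 -0.232
0.8 0.178 -0.255
0.9 0.213 -0.275
1.0 0.25 -0.291
1.1 0.288 -0.303
1.2 0.327 -0.312
1.3 0.367 -0.316
1.4 0.407 -0.317
1.5 0.447 -0.313
1.6 0.486 -0.305
```

>>> send_rows(
  xyz=[
    [0.01, 0, -0.039],
    [0.024, 0, -0.076],
    [0.042, 0, -0.112],
    [0.063, 0, -0.146],
    [0.088, 0, -0.177],
    [0.115, 0, -0.206],
    [0.146, 0, -0.232],
    [0.178, 0, -0.255],
  ],
  rot=[
    [0, 0, 0],
    [0, 0, 0],
    [0, 0, 0],
    [0, 0, 0],
    [0, 0, 0],
    [0, 0, 0],
    [0, 0, 0],
    [0, 0, 0],
  ],
)

```text
time_s: 12.7
ee_pos: [0.541, -0.098, 0.1213]
orientation: [1.0, -0.018, 0.001, 0.001]
wrist_force: [-1.9, -0.2, -5.3]
grip_width: 0.229
grasp_force: 20.0
```

>>> send_rows(
  xyz=[
    [0.035, 0, -0.02],
    [0.072, 0, -0.036],
    [0.11, 0, -0.048],
    [0.149, 0, -0.057],
    [0.189, 0, -0.061],
    [0.189, 0, -0.061],
  ],
  rot=[
    [0, 0, 0],
    [0, 0, 0],
    [0, 0, 0],
    [0, 0, 0],
    [0, 0, 0],
    [0, 0, 0],
  ],
)

```text
time_s: 13.3
ee_pos: [0.5915, -0.1001, 0.1372]
orientation: [1.0, -0.018, 0.005, 0.001]
wrist_force: [1.3, 1.0, 0.1]
grip_width: 0.231
grasp_force: 20.0
```

Run:
```python
from h import *
s=get_state();print(s["grip_width"]*94,s["grasp_force"])
plan(s["ee_pos"])
```

```text
21.671939902605104 20.000469982624054
xyz [0. 0. 0.] now [ 0.5915 -0.1001  0.1372] yaw -1.607 t 13.3 F [1.3 1.  0.1]
```

>>> send_rows(
  xyz=[
    [0, 0.02, 0],
    [0, 0.06, 0],
    [0, 0.1, 0],
    [0, 0.14, 0],
    [0, 0.18, 0],
    [0, 0.22, 0],
    [0, 0.25, 0],
    [0, 0.26, 0],
  ],
  rot=[
    [0, 0, 0],
    [0, 0, 0],
    [0, 0, 0],
    [0, 0, 0],
    [0, 0, 0],
    [0, 0, 0],
    [0, 0, 0],
    [0, 0, 0],
  ],
)

```text
time_s: 14.1
ee_pos: [0.5863, -0.1665, 0.137]
orientation: [1.0, -0.019, 0.003, 0.002]
wrist_force: [2.4, 1.7, 1.8]
grip_width: 0.228
grasp_force: 20.0
```

>>> send_rows(
  xyz=[
    [0, 0.008, 0],
    [0, 0.016, 0],
    [0, 0.024, 0],
    [0, 0.032, 0],
    [0, 0.032, 0],
  ],
  rot=[
    [0, 0, 0],
    [0, 0, 0],
    [0, 0, 0],
    [0, 0, 0],
    [0, 0, 0],
  ],
)

```text
time_s: 14.6
ee_pos: [0.586, -0.1734, 0.1369]
orientation: [1.0, -0.018, 0.003, 0.002]
wrist_force: [2.5, 0.3, 3.5]
grip_width: 0.232
grasp_force: 20.0
```

>>> send_rows(
  xyz=[
    [0, 0.005, 0],
    [0, 0.01, 0],
    [0, 0.014, 0],
    [0, 0.014, 0],
  ],
  rot=[
    [0, 0, 0],
    [0, 0, 0],
    [0, 0, 0],
    [0, 0, 0],
  ],
)

```text
time_s: 15.0
ee_pos: [0.5858, -0.1768, 0.1369]
orientation: [1.0, -0.018, 0.003, 0.002]
wrist_force: [2.3, 0.5, 5.4]
grip_width: 0.229
grasp_force: 20.0
```

>>> send_rows(
  xyz=[
    [0, 0.005, 0],
    [0, 0.01, 0],
    [0, 0.01, 0],
  ],
  rot=[
    [0, 0, 0],
    [0, 0, 0],
    [0, 0, 0],
  ],
)

```text
time_s: 15.3
ee_pos: [0.5856, -0.1774, 0.1369]
orientation: [1.0, -0.018, 0.002, -0.0]
wrist_force: [2.0, 4.6, 5.9]
grip_width: 0.235
grasp_force: 20.0
```

>>> send_rows(
  xyz=[
    [0, 0.005, 0],
    [0, 0.01, 0],
    [0, 0.01, 0],
  ],
  rot=[
    [0, 0, 0],
    [0, 0, 0],
    [0, 0, 0],
  ],
)

```text
time_s: 15.6
ee_pos: [0.5854, -0.1776, 0.1369]
orientation: [1.0, -0.019, 0.002, -0.002]
wrist_force: [3.9, 9.4, 6.7]
grip_width: 0.227
grasp_force: 20.0
```

Run:
```python
from h import *
plan(get_state()["ee_pos"])
a0=np.radians(12);ts=np.arange(1.3,-.11,-.1)
f=lambda a:np.array([-np.cos(a),-np.sin(a)])*.4
for t in ts: print(round(t,1),(f(a0+t)-f(a0+1.3)).round(3),(f(a0+t)-f(a0+.5)).round(3))
```

```text
xyz [0. 0. 0.] now [ 0.5854 -0.1776  0.1369] yaw -1.608 t 15.6 F [3.9 9.4 6.7]
1.3 [0. 0.] [ 0.279 -0.139]
1.2 [-0.04   0.004] [ 0.239 -0.134]
1.1 [-0.079  0.013] [ 0.2   -0.126]
1.0 [-0.117  0.025] [ 0.162 -0.114]
0.9 [-0.154  0.041] [ 0.125 -0.098]
0.8 [-0.188  0.061] [ 0.091 -0.078]
0.7 [-0.221  0.084] [ 0.058 -0.055]
0.6 [-0.251  0.11 ] [ 0.028 -0.029]
0.5 [-0.279  0.139] [-0.  0.]
0.4 [-0.303  0.17 ] [-0.024  0.032]
0.3 [-0.325  0.204] [-0.046  0.065]
0.2 [-0.342  0.24 ] [-0.063  0.101]
0.1 [-0.356  0.277] [-0.078  0.139]
-0.0 [-0.367  0.316] [-0.088  0.177]
-0.1 [-0.373  0.356] [-0.094  0.217]
```

>>> send_rows(
  xyz=[
    [-0.04, 0, 0.004],
    [-0.079, 0, 0.013],
    [-0.117, 0, 0.025],
    [-0.154, 0, 0.041],
    [-0.188, 0, 0.061],
    [-0.221, 0, 0.084],
    [-0.251, 0, 0.11],
    [-0.279, 0, 0.139],
  ],
  rot=[
    [0, 0, 0],
    [0, 0, 0],
    [0, 0, 0],
    [0, 0, 0],
    [0, 0, 0],
    [0, 0, 0],
    [0, 0, 0],
    [0, 0, 0],
  ],
)

```text
time_s: 16.4
ee_pos: [0.5144, -0.1748, 0.1005]
orientation: [1.0, -0.019, 0.001, -0.003]
wrist_force: [3.0, 9.3, 2.9]
grip_width: 0.231
grasp_force: 20.0
```

>>> send_rows(
  xyz=[
    [-0.024, 0, 0.032],
    [-0.046, 0, 0.065],
    [-0.063, 0, 0.101],
    [-0.078, 0, 0.139],
    [-0.088, 0, 0.177],
    [-0.088, 0, 0.185],
    [-0.088, 0, 0.185],
  ],
  rot=[
    [0, 0, 0],
    [0, 0, 0],
    [0, 0, 0],
    [0, 0, 0],
    [0, 0, 0],
    [0, 0, 0],
    [0, 0, 0],
  ],
)

```text
time_s: 17.1
ee_pos: [0.4919, -0.1739, 0.0561]
orientation: [1.0, -0.019, 0.0, -0.003]
wrist_force: [-2.2, 13.1, 16.9]
grip_width: 0.233
grasp_force: 20.0
```

Run:
```python
from h import *
s=get_state();print(s["grip_width"]*94)
plan(s["ee_pos"])
```

```text
21.87753241633814
xyz [0. 0. 0.] now [ 0.4919 -0.1739  0.0561] yaw -1.609 t 17.1 F [-2.2 13.1 16.9]
```

>>> send_rows(
  xyz=[
    [0, 0, -0.005],
    [0, -0.01, -0.005],
    [0, -0.01, -0.005],
    [0, -0.01, -0.03],
    [0, -0.01, -0.15],
    [0, -0.01, -0.3],
    [0, -0.01, -0.45],
    [0, -0.01, -0.5],
  ],
  rot=[
    [0, 0, 0],
    [0, 0, 0],
    [0, 0, 0],
    [0, 0, 0],
    [0, 0, 0],
    [0, 0, 0],
    [0, 0, 0],
    [0, 0, 0],
  ],
  jaw=0.5,
)

```text
time_s: 17.9
ee_pos: [0.4954, -0.177, 0.1842]
orientation: [1.0, -0.018, 0.005, 0.003]
wrist_force: [0.4, 0.4, -0.3]
grip_width: 0.5
grasp_force: 0.0
```

>>> send_rows(
  xyz=[
    [-0.05, 0, -0.02],
    [-0.15, 0, -0.04],
    [-0.25, 0, -0.06],
    [-0.35, 0, -0.08],
    [-0.4, 0, -0.1],
    [-0.4, 0, -0.1],
  ],
  rot=[
    [0, 0, 0],
    [0, 0, 0],
    [0, 0, 0],
    [0, 0, 0],
    [0, 0, 0],
    [0, 0, 0],
  ],
)

```text
time_s: 18.5
ee_pos: [0.3916, -0.1715, 0.2044]
orientation: [1.0, -0.019, 0.002, 0.001]
wrist_force: [0.3, 0.9, -0.6]
grip_width: 0.501
grasp_force: 0.0
```

Run:
```python
from h import *
k=calibration("wrist");im=camera("wrist");cv2.imwrite("pics/w5.png",cv2.resize(im,(800,600),interpolation=cv2.INTER_CUBIC))
np.save("k5.npy",k,allow_pickle=True);plan(get_state()["ee_pos"])
```

```text
xyz [0. 0. 0.] now [ 0.3931 -0.1718  0.2044] yaw -1.608 t 18.55 F [-0.2 -0.1 -0.5]
```

View pics/w5.png

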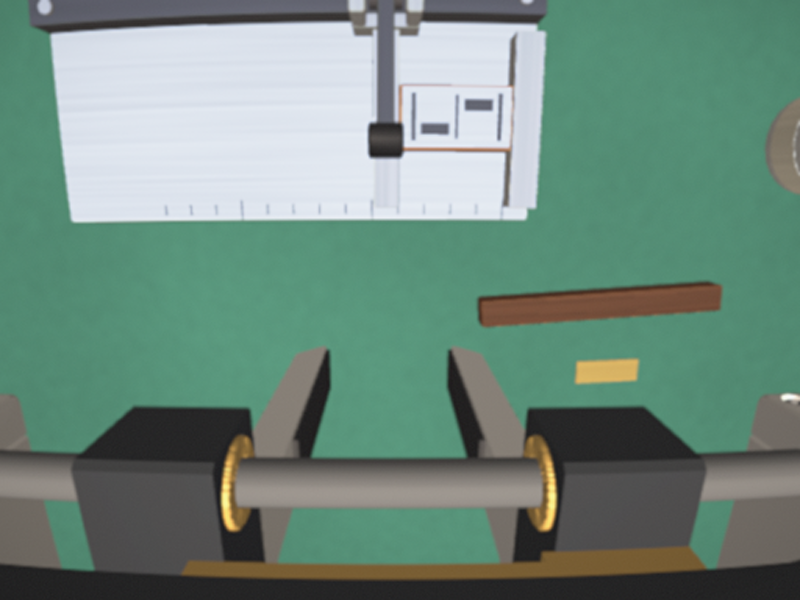

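The block at (456,118) is held between bar and stop (513) with no visible gap. The lever lies over the bar with its knob at (386,140). I'll check the knob against its locked position and hand in if it fits.

Run:
```python
from h import *
k=np.load("k5.npy",allow_pickle=True).item()
ex=np.array([.9993,-.0363,0]);ey=np.array([.0363,.9993,0])
for t in(0,.15,.3,.45):
    a=np.radians(12)+t
    print(t,(w2px((.596-.1*np.cos(a))*ex-.1547*ey+[0,0,.052+.1*np.sin(a)],k)*1.5625).round(1))
```

```text
0 [[383.7 139.1]]
0.15 [[383.5 129.5]]
0.3 [[383.4 115. ]]
0.45 [[383.1  95.5]]
```

The knob at row 140 matches the fully down prediction of 139. An angle of 0.15 rad would put it at row 129.5.

```bash
python3 -c "
from bench import *
print(sign_off())"
```

```text
the job is handed in; nothing more can be done
None
```

I handed the job in at about 19 s of the 59 s allowed. The oblong block lies flat against the stop, the bar is pushed up snug to it, and the lever is fully down; no verdict came back.

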